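Find the rocking corner of a jig plate and set its shim

ROBOT

A 6-joint arm with a two-finger parallel gripper is mounted at the origin on a cart in front of the work surface, level with it; the furniture and walls round the work are solid. World frame = base frame: x ahead of the robot, y to its left, z up, the work surface at z = 0. Lengths are in m, angles in degrees, forces in N, time in s.
With the tool pointing down it reaches from about 0.375 to 0.9 m from the base axis. Payload 3.1 kg.
Tool frame: the origin (TCP) lies at the very end of the fingers, on their centre line; the grasp point (between the pads) lies 19 mm behind it (bot.grip_point_offset is the distance from the TCP to the grasp point, in m); z points along the fingers, x is the direction in which the jaws open and shut, and the axes are right-handed (so a half turn about z gives the same grasp; the last joint's range is limited). The gripper opens to 87 mm and grips with 3 to 60 N. Pads are 19 mm wide; open, the fingers measure 117 mm over their backs; the gripper's body (75 mm by 190 mm) begins 51 mm behind the grasp point.
Start: joints at [-74.8, 30.224, 82.088, -0, 67.689, -10.227], TCP at [0.268, -0.564, 0.223] pointing down, gripper open.
Joint ranges: [-176.69, 176.69], [-43.24, 126.21], [12.49, 139.97], [-82, 262], [0, 151.66], [-163.58, 163.58]. Speed limits (degrees/s): [159.86, 159.86, 180, 180, 180, 180].

INTERFACE

Orientations are given as a 3x3 rotation matrix whose columns are the frame's x, y, z axes.
In Python, from rig import bot, capture, recognise, place_of gives the robot as it stands.
- The arm moves only by the tool send_rows, never from a script. Its argument "motion" is a list of rows, each a list of 2 entries, a list of its own where there are three numbers: the shift along the tool's x, y, z in mm, then the turn about the tool's z in rad. A call has exactly 5 rows; each row shifts and turns the pose as measured when the row begins, along the tool's axes as they then stand; what a row does not reach is not made up. A row lasts 1/12 s, in which the tool goes at most 41.7 mm and 7.16 degrees, less where a joint would pass 70% of its speed; a pose out of reach is approached as far as the arm can. A call with a gripper value outside its range is refused whole. "gripper" is the closure, from 0 (fully open) to 1 (shut), set as the call begins (left out, the last holds). The fingers move at their own pace and stop on an object; the grip force is fixed at half the most. Time passes only in rows, so rows that do not move let the fingers close, or fill a call up. It gives the time, the measured TCP pose, the force and the opening at its end, in the units of the state.
- bot.read_state(): the state, without advancing time (a new reading comes with each control period).
- capture(name): name is "scene" or "side" or "wrist"; returns a dict with "image" (420x560x3 uint8, blue, green, red), "fx", "fy", "cx", "cy" (pixels), "dist_coeffs" ([k1, k2, p1, p2, k3] as OpenCV has them; the pictures are not rectified), "rvec" (rotation vector, rad) and "tvec" (3), from world to camera coordinates, as OpenCV has them. Camera axes: x right, y down, z forward; pixel columns grow to the right and rows downward; lengths in m; the calibration is good to about 2 mm. A picture is of the moment at which its call begins. There is no depth.
- bot.hand_in(): hands the job in, once; it reports no verdict.
Trained networks look in the newest picture that a camera, given by its name, has taken for a name from the list of things; names that differ only in an ending like _2 or _b are one class to them, and where a whole thing is asked for, a point or a joint stands for the part that bears it (a point fixed in the world has none). Each returns a list of dicts, best first, with "p" (0 to 1); they miss things now and then, are a little off and sometimes report something else, mostly with a low value. They report only what shows in the picture. A call takes as long as a camera call.
- recognise(camera, target): "xy" ([column, row] in pixels, amid what is visible of it).
- place_of(camera, target): "xy" ([column, row] in pixels: a listed point, or the origin of a listed thing).
The state is a dict: "time_s": time; "joint_positions": joint angles; "qvel": joint speeds; "tau": joint torques, N m; "position": TCP position; "tcp_rot": TCP orientation; "force": force on the tool from outside, world axes, zero at the start; "moment": the same for the moment, N m; "opening": opening from 0.0 (shut) to 1.0 (fully open).
Only numpy, scipy, OpenCV 4.12 (cv2) and the standard library are available. Lean on these libraries where they do the work, as an engineer would, in place of code of your own. Each camera call takes 0.05 s, during which the arm holds its last target.

TASK

The aluminium jig plate rocks because one of the four rubber pads under it has settled. With the fingertips, press down on the plate's corners one after another until you find the one that gives, then press that corner's raised shim lever down flat, so that the plate sits level and firm, and take the hand away. Leave the other three levers up, do not grip or lift anything, and do not shift the plate or the things on and around it.

Things in the scene. Friction and masses are not known exactly. Their poses are not given: they have to be found in the camera images.
- plate: aluminium jig plate, 200 (x) x 260 (y) x 8 mm, loose, 1.1 to 1.5 kg, lying level on four rubber pads. Origin: centre of its underside, 22 mm above the worktop; x to the back (away from the robot), y to the left, z up. Low steel fences, 16 mm high, two dowel pins, a gear and a knob are on its middle, within 55 mm of the centre line y = 0.
- corner_fl (a point): spot to press at the plate's front left corner: on its upper face, 30 mm above the worktop, over the pad, 20 and 17 mm from the edges, clear 17 mm all round. Three corners do not give; at the fourth, whose pad has settled 5 mm, about 3 N (up to 4) tips this spot 4 to 5 mm down to a stop, and it comes back up when let go.
- corner_fr (a point): spot to press at the plate's front right corner: on its upper face, 30 mm above the worktop, over the pad, 20 and 17 mm from the edges, clear 17 mm all round. Three corners do not give; at the fourth, whose pad has settled 5 mm, about 3 N (up to 4) tips this spot 4 to 5 mm down to a stop, and it comes back up when let go.
- corner_bl (a point): spot to press at the plate's back left corner: on its upper face, 30 mm above the worktop, over the pad, 20 and 17 mm from the edges, clear 17 mm all round. Three corners do not give; at the fourth, whose pad has settled 5 mm, about 3 N (up to 4) tips this spot 4 to 5 mm down to a stop, and it comes back up when let go.
- corner_br (a point): spot to press at the plate's back right corner: on its upper face, 30 mm above the worktop, over the pad, 20 and 17 mm from the edges, clear 17 mm all round. Three corners do not give; at the fourth, whose pad has settled 5 mm, about 3 N (up to 4) tips this spot 4 to 5 mm down to a stop, and it comes back up when let go.
- shim_fl (a joint): front left corner's cam lever, rad: 0 raised (54 degrees), 0.95 flat at its stop; starts at 0 to 0.1, stays where left (hinge friction 0.03 N m). Hinge pin along the plate's y, from the corner spot 14 mm in x and 31 mm in y towards the middle, 6 mm above the plate; lever 14 mm wide, 53 long, pointing to the back. Flat, its cam stands 5 mm out below the plate and fills a settled pad's gap.
- lever_fl (a point): centre of the upper face of the round thumb pad (18 mm across) on the front left corner's cam lever, 44 mm from the hinge pin; moves with the polished lever. Raised: about 43 mm above the plate, 24 mm inward of the pin in plan; flat: 8.5 mm above the plate, 44 mm inward. Pressing straight down on the lever 20 to 28 mm inward of the pin lays it flat.
- shim_fr (a joint): front right corner's cam lever, rad: 0 raised (54 degrees), 0.95 flat at its stop; starts at 0 to 0.1, stays where left (hinge friction 0.03 N m). Hinge pin along the plate's y, from the corner spot 14 mm in x and 31 mm in y towards the middle, 6 mm above the plate; lever 14 mm wide, 53 long, pointing to the back. Flat, its cam stands 5 mm out below the plate and fills a settled pad's gap.
- lever_fr (a point): centre of the upper face of the round thumb pad (18 mm across) on the front right corner's cam lever, 44 mm from the hinge pin; moves with the polished lever. Raised: about 43 mm above the plate, 24 mm inward of the pin in plan; flat: 8.5 mm above the plate, 44 mm inward. Pressing straight down on the lever 20 to 28 mm inward of the pin lays it flat.
- shim_bl (a joint): back left corner's cam lever, rad: 0 raised (54 degrees), 0.95 flat at its stop; starts at 0 to 0.1, stays where left (hinge friction 0.03 N m). Hinge pin along the plate's y, from the corner spot 14 mm in x and 31 mm in y towards the middle, 6 mm above the plate; lever 14 mm wide, 53 long, pointing to the front. Flat, its cam stands 5 mm out below the plate and fills a settled pad's gap.
- lever_bl (a point): centre of the upper face of the round thumb pad (18 mm across) on the back left corner's cam lever, 44 mm from the hinge pin; moves with the polished lever. Raised: about 43 mm above the plate, 24 mm inward of the pin in plan; flat: 8.5 mm above the plate, 44 mm inward. Pressing straight down on the lever 20 to 28 mm inward of the pin lays it flat.
- shim_br (a joint): back right corner's cam lever, rad: 0 raised (54 degrees), 0.95 flat at its stop; starts at 0 to 0.1, stays where left (hinge friction 0.03 N m). Hinge pin along the plate's y, from the corner spot 14 mm in x and 31 mm in y towards the middle, 6 mm above the plate; lever 14 mm wide, 53 long, pointing to the front. Flat, its cam stands 5 mm out below the plate and fills a settled pad's gap.
- lever_br (a point): centre of the upper face of the round thumb pad (18 mm across) on the back right corner's cam lever, 44 mm from the hinge pin; moves with the polished lever. Raised: about 43 mm above the plate, 24 mm inward of the pin in plan; flat: 8.5 mm above the plate, 44 mm inward. Pressing straight down on the lever 20 to 28 mm inward of the pin lays it flat.
- gear: orange printed spur gear, 41 mm across, 14 mm high, lying loose on the middle of the plate by the fences; origin: centre of its underside. Leave alone.
- clamp_knob: small black clamp knob, 35 mm across, 33 mm high, standing loose on the front of the plate's middle; origin: centre of its underside. Leave alone.
- caliper: digital caliper, 70 x 195 x 16 mm, lying on the worktop left of the plate. Leave alone.
- nozzle_jar: small lidded jar, 45 mm across, 43 mm high, right of the plate. Leave alone.
- green_cutter: green snap-off cutter, 17 x 158 x 12 mm, lying right of the plate. Leave alone.
- marker: black marker, 13 x 128 x 14 mm, lying in front and right of the plate. Leave alone.

How it is judged (in metres and radians):
On the way, in this order (a step that is already met when the one before it is completed fails the run):
1. the corner that gives is pressed down with the fingers until it stops (at least 3 mm), all four levers still up (height (world z) of any of corner_fl, corner_fr, corner_bl, corner_br below 0.027 m and contact force between the fingers and plate above 0.5 N and value of joint each of shim_fl, shim_fr, shim_bl, shim_br below 0.3 rad), for 0.1 s.
2. one lever is pressed flat and the other three are still up (((value of joint shim_fl above 0.88 rad and value of joint each of shim_fr, shim_bl, shim_br below 0.3 rad) or (value of joint shim_fr above 0.88 rad and value of joint each of shim_fl, shim_bl, shim_br below 0.3 rad) or (value of joint shim_bl above 0.88 rad and value of joint each of shim_fl, shim_fr, shim_br below 0.3 rad) or (value of joint shim_br above 0.88 rad and value of joint each of shim_fl, shim_fr, shim_bl below 0.3 rad))), for 0.1 s.
At the end, for the whole second after the job is handed in: exactly one lever is flat (past 0.88 of 0.95 rad) and the other three are up (below 0.3 rad); the plate lies level within 0.009 rad (a lever pressed at a wrong corner tilts it by 0.018 or more), at its height within 1.5 mm, within 20 mm of where it was, and at rest (((value of joint shim_fl above 0.88 rad and value of joint each of shim_fr, shim_bl, shim_br below 0.3 rad) or (value of joint shim_fr above 0.88 rad and value of joint each of shim_fl, shim_bl, shim_br below 0.3 rad) or (value of joint shim_bl above 0.88 rad and value of joint each of shim_fl, shim_fr, shim_br below 0.3 rad) or (value of joint shim_br above 0.88 rad and value of joint each of shim_fl, shim_fr, shim_bl below 0.3 rad)) and angle between plate's own z axis and vertical below 0.009 rad and height (world z) of plate between 0.0205 and 0.0235 m and distance of plate from where it was at the start of the episode below 0.02 m and linear speed of plate below 0.01 m/s); the robot touches nothing.
It fails at once if the plate is lifted or dragged: its origin rises 8 mm or moves 25 mm (height (world z) of plate above 0.03 m or distance of plate from where it was at the start of the episode above 0.025 m).
It fails at once if the gear or the knob on the plate is lifted or moved more than 25 mm (distance of any of gear, clamp_knob from where it was at the start of the episode above 0.025 m).
It fails at once if a thing round the plate is moved more than 25 mm (distance of any of caliper, nozzle_jar, green_cutter, marker from where it was at the start of the episode above 0.025 m).
It also fails if it takes over 67 s, if anything falls off the work surface, if the arm or the gripper's body presses on something with over 40 N, if the wrist force passes 120 N, or if a joint passes its speed limit or range.

## Working session

There is one attempt and no reset: what is moved stays moved. The work goes in short steps, Python scripts to look and compute and a tool call to move; the robot and the scene stay as the last step left them, time stands still between calls to the robot, and variables do not carry over. Pictures are saved under pics/ and viewed, and the job is handed in when it is done.

Besides the shell and the picture viewer there is one more tool, called after "Emit:" in YAML: its name, and indented under it one key for each argument. send_rows: Moves the arm, as the interface text tells. Its arguments: {"type":"object","properties":{"motion":{"type":"array","items":{"type":"array"}},"gripper":{"type":"number"}},"required":["motion"]}

```bash
ls; mkdir -p pics; python3 - <<'E'
from rig import bot, capture, recognise, place_of
import cv2
s=bot.read_state(); print({k:s[k] for k in('time_s','position','tcp_rot','force','opening')})
for c in('scene','side'):
    d=capture(c); cv2.imwrite(f'pics/{c}0.png',d['image'])
    print(c,d['tvec'],d['rvec'],d['fx'],d['dist_coeffs'])
    for n in('plate','corner_fl','corner_fr','corner_bl','corner_br','lever_fl','lever_fr','lever_bl','lever_br','clamp_knob','gear'):
        print(n,[(x['xy'],x['p']) for x in place_of(c,n)[:4]])
print(bot.read_state()['time_s'])
E
```

```text
pics
{'time_s': 0.0, 'position': array([ 0.26819755, -0.56371535,  0.22156036]), 'tcp_rot': array([[ 4.29351122e-01, -9.03137482e-01, -5.50629555e-04],
       [-9.03135080e-01, -4.29351275e-01,  2.12354040e-03],
       [-2.15426243e-03, -4.14451588e-04, -9.99997594e-01]]), 'force': array([ 0.08077317, -0.22431402, -0.16615067]), 'opening': 0.9996474913643553}
scene [0.38261189 0.21979919 1.07320059] [ 1.03106412 -2.07326384  1.30806358] 486.7697697046277 [-0.14540416  0.          0.          0.          0.        ]
plate [([259.3, 232.1], 0.81), ([283.0, 210.9], 0.56)]
corner_fl [([233.8, 252.9], 0.71)]
corner_fr [([307.6, 231.5], 0.85)]
corner_bl []
corner_br [([285.8, 209.1], 0.62), ([259.1, 231.1], 0.31)]
lever_fl [([238.5, 224.1], 0.43)]
lever_fr [([292.7, 214.0], 0.53)]
lever_bl [([227.1, 217.0], 0.62)]
lever_br [([280.7, 203.3], 0.51)]
clamp_knob [([278.2, 236.9], 0.61), ([286.5, 210.7], 0.52)]
gear [([256.9, 231.8], 0.66), ([260.1, 228.5], 0.64), ([213.0, 221.3], 0.53), ([349.2, 199.9], 0.45)]
side [-0.47024215  0.19369301  1.28605222] [ 2.27689853 -0.34001361  0.1493372 ] 512.9537524405542 [-0.11136116  0.          0.          0.          0.        ]
plate [([282.1, 196.0], 0.8), ([313.1, 319.8], 0.48)]
corner_fl [([252.7, 175.2], 0.94)]
corner_fr [([257.0, 228.8], 0.74)]
corner_bl [([308.0, 171.6], 0.69), ([255.6, 174.4], 0.55)]
corner_br [([314.2, 223.2], 0.83), ([263.6, 170.7], 0.24)]
lever_fl [([265.1, 168.0], 0.44)]
lever_fr [([267.6, 205.3], 0.48)]
lever_bl [([295.6, 169.1], 0.59)]
lever_br [([315.0, 225.4], 0.59), ([302.6, 204.5], 0.39)]
clamp_knob [([268.7, 207.0], 0.54)]
gear [([283.9, 197.7], 0.56)]
1.2
```

```bash
python3 - <<'E'
import cv2
a=cv2.imread('pics/scene0.png'); b=cv2.imread('pics/side0.png')
cv2.imwrite('pics/s0c.png',cv2.resize(a[150:300,170:370],None,fx=4,fy=4,interpolation=cv2.INTER_CUBIC))
cv2.imwrite('pics/d0c.png',cv2.resize(b[130:280,200:400],None,fx=4,fy=4,interpolation=cv2.INTER_CUBIC))
E
```

```text
(no output)
```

View pics/s0c.png

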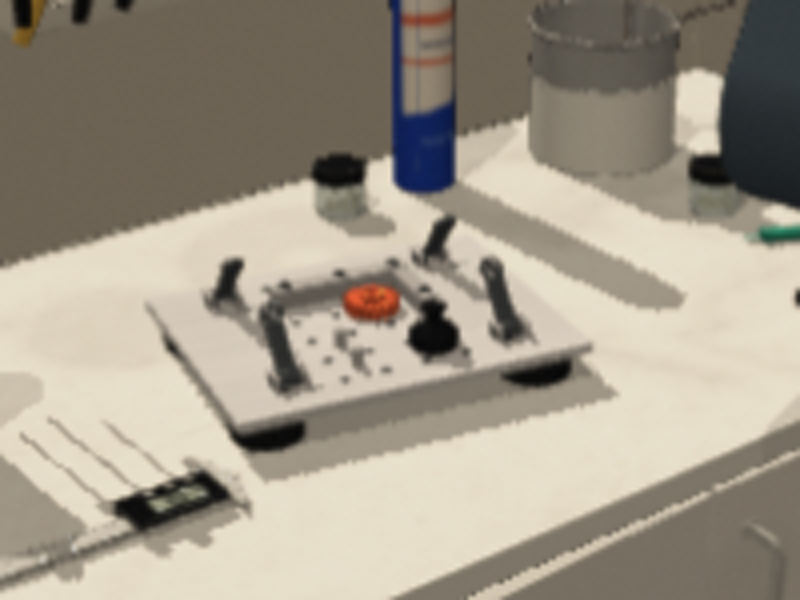

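View pics/d0c.png

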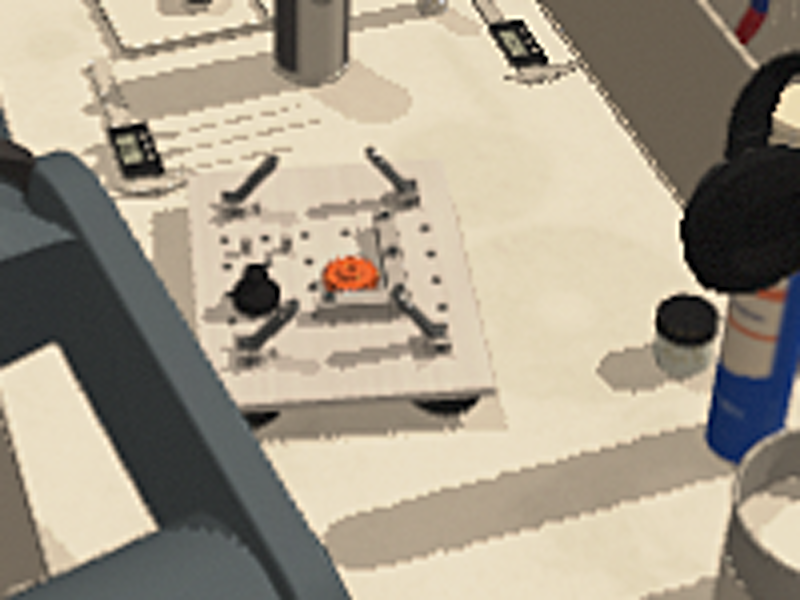

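View pics/side0.png

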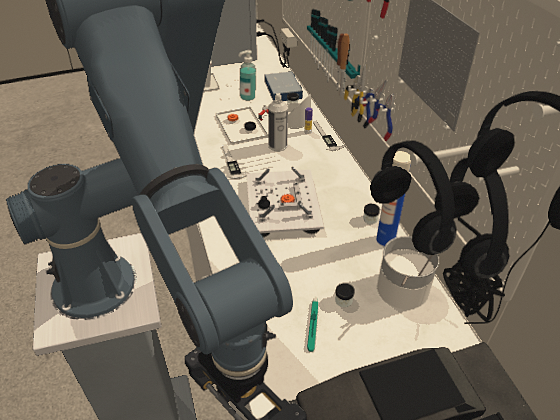

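View pics/scene0.png

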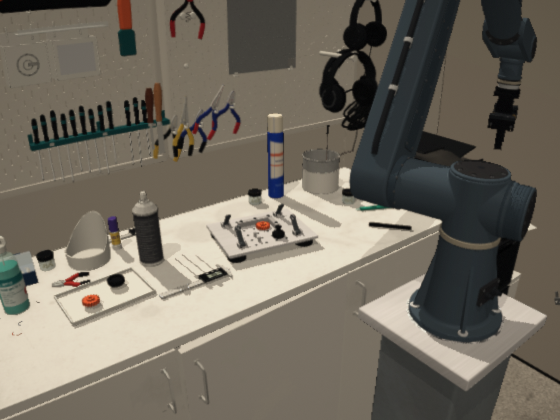

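```bash
cat > h.py <<'E'
import numpy as np, cv2
from scipy.optimize import least_squares
L=dict(corner_fl=(-80,113,8),corner_fr=(-80,-113,8),corner_bl=(80,113,8),corner_br=(80,-113,8))
for f,sx in(('f',-1),('b',1)):
    for l,sy in(('l',1),('r',-1)):
        L['lever_'+f+l]=(sx*(66-24),sy*82,51); L['pin_'+f+l]=(sx*66,sy*82,14); L['flat_'+f+l]=(sx*22,sy*82,16.5)
        L['e_'+f+l]=(sx*100,sy*130,8)
L={k:np.array(v)/1000. for k,v in L.items()}
def W(p,n):
    x,y,a=p; q=L[n]; c,s=np.cos(a),np.sin(a)
    return np.array([x+c*q[0]-s*q[1],y+s*q[0]+c*q[1],0.022+q[2]])
def proj(d,P):
    return cv2.projectPoints(np.array(P,float).reshape(-1,3),np.array(d['rvec']),np.array(d['tvec']),np.array([[d['fx'],0,d['cx']],[0,d['fy'],d['cy']],[0,0,1]]),np.array(d['dist_coeffs']))[0].reshape(-1,2)
def fit(obs,p0=(0.6,0,0)):
    # obs: (cam,name,xy,weight)
    f=lambda p:np.concatenate([w*(proj(d,W(p,n))[0]-np.array(xy)) for d,n,xy,w in obs])
    return least_squares(f,p0,loss='soft_l1',f_scale=1.5)
E
python3 - <<'E'
from h import *; from rig import capture
import numpy as np
S=capture('scene');D=capture('side')
o=[(S,'corner_fl',(233.8,252.9),1),(S,'corner_fr',(307.6,231.5),1),(S,'corner_br',(285.8,209.1),.3),
(S,'lever_fl',(238.5,224.1),.7),(S,'lever_fr',(292.7,214),.7),(S,'lever_bl',(227.1,217),.7),(S,'lever_br',(280.7,203.3),.7),
(S,'e_fl',(229.5,254.5),1),(S,'e_fr',(318,236.3),1),(S,'e_bl',(207,225.8),1),
(D,'corner_fl',(252.7,175.2),1),(D,'corner_fr',(257,228.8),1),(D,'corner_bl',(308,171.6),1),(D,'corner_br',(314.2,223.2),1),
(D,'lever_fl',(265.1,168),.7),(D,'lever_fr',(267.6,205.3),.7),(D,'lever_bl',(295.6,169.1),.7),(D,'lever_br',(302.6,204.5),.7),
(D,'e_fl',(248,173),1),(D,'e_bl',(310,170),1),(D,'e_br',(323.8,228),1)]
r=fit(o);print(r.x)
for d,n,xy,w in o: print(n,np.round(proj(d,W(r.x,n))[0]-xy,1))
for k in('corner_','lever_'):
  for q in('fl','fr','bl','br'): print(k+q,np.round(W(r.x,k+q),4))
for nm,d,(x0,y0) in(('s',S,(170,150)),('d',D,(200,130))):
  im=cv2.resize(d['image'][y0:y0+150,x0:x0+200],None,fx=4,fy=4,interpolation=cv2.INTER_CUBIC)
  for n in L:
    if n[:4] in('flat',):continue
    u=proj(d,W(r.x,n))[0]; cv2.circle(im,(int((u[0]-x0+.5)*4),int((u[1]-y0+.5)*4)),4,(0,0,255) if n[0]=='c' else (0,255,0) if n[0]=='l' else (255,0,0),1)
  cv2.imwrite(f'pics/{nm}1.png',im)
E
```

```text
[ 0.55125317  0.14659383 -0.2114589 ]
corner_fl [-1. -3.]
corner_fr [1.9 1.3]
corner_br [-0.6  1.7]
lever_fl [-0.3  2.8]
lever_fr [1.  1.6]
lever_bl [ 0.9 -2.4]
lever_br [0.4 1.1]
e_fl [-0.4  0.2]
e_fr [ 0.3 -1.7]
e_bl [-0.4 -2.6]
corner_fl [0.6 0.5]
corner_fr [ 0.3 -2.3]
corner_bl [-2.8  1.3]
corner_br [ 1.1 -0.2]
lever_fl [1. 2.]
lever_fr [2.5 1.1]
lever_bl [-1.3 -0.6]
lever_br [-1.9  0.2]
e_fl [-1.5 -0.4]
e_bl [ 0.9 -0.8]
e_br [-0.3 -1.2]
corner_fl [0.4968 0.2739 0.03  ]
corner_fr [0.4493 0.0529 0.03  ]
corner_bl [0.6532 0.2403 0.03  ]
corner_br [0.6058 0.0193 0.03  ]
lever_fl [0.5274 0.2356 0.073 ]
lever_fr [0.493  0.0752 0.073 ]
lever_bl [0.6095 0.218  0.073 ]
lever_br [0.5751 0.0576 0.073 ]
```

View pics/s1.png

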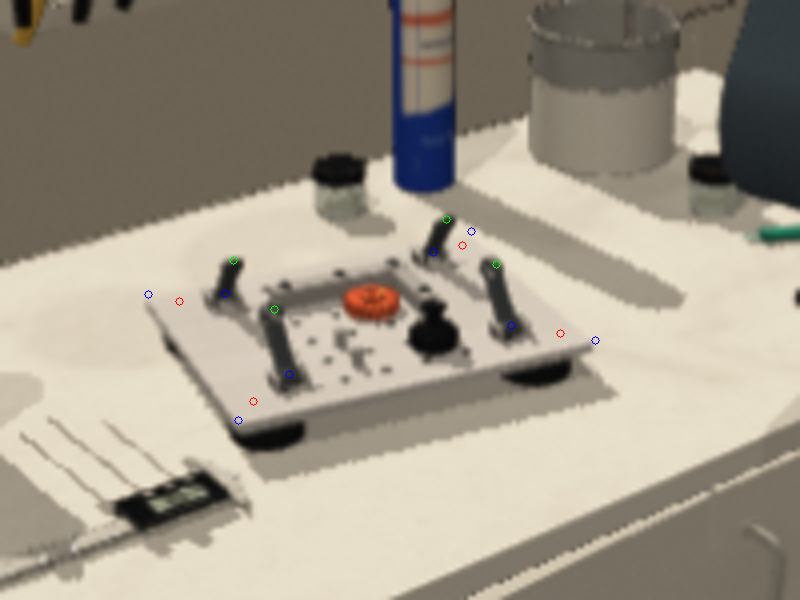

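View pics/d1.png

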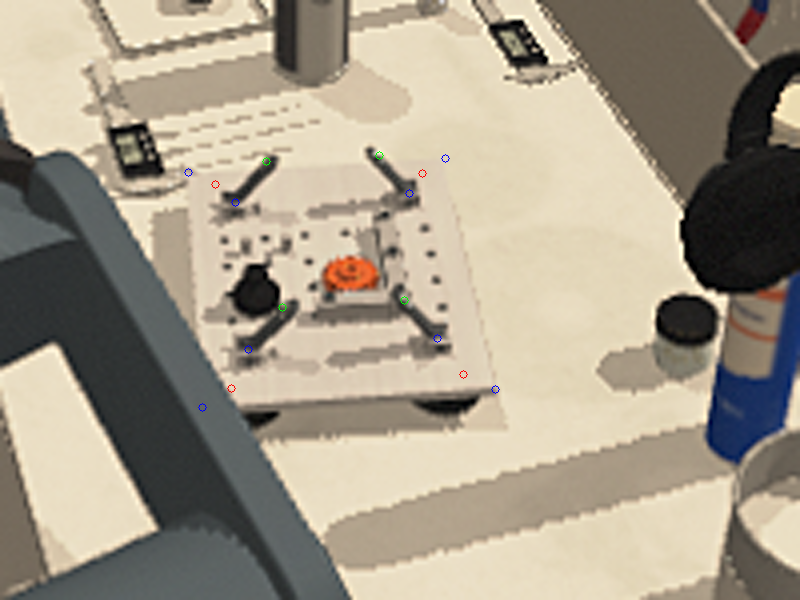

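```bash
cat >> h.py <<'E'
def ray(d,u,z):
    K=np.array([[d['fx'],0,d['cx']],[0,d['fy'],d['cy']],[0,0,1]]);R=cv2.Rodrigues(np.array(d['rvec'],float))[0];t=np.array(d['tvec'],float).ravel()
    q=cv2.undistortPoints(np.array(u,float).reshape(1,1,2),K,np.array(d['dist_coeffs'])).ravel()
    v=R.T@np.array([q[0],q[1],1]);c=-R.T@t
    return c+v*(z-c[2])/v[2]
E
python3 - <<'E'
from h import *; from rig import capture,bot
D=capture('side');S=capture('scene')
for n,u in(('bottle',(278,149)),('can',(386,244)),('bucket',(405,300)),('jar',(345,292)),('cal',(233,175))):print(n,ray(D,u,0))
for n,u in(('bottle',(149,262)),('can',(277,196)),('jar2',(254,203))):print(n,ray(S,u,0))
print(bot.read_state()['time_s'])
E
```

```text
bottle [0.6227628 0.427866  0.       ]
can [ 7.73948389e-01 -8.65440673e-02 -1.11022302e-16]
bucket [ 0.73459325 -0.27594799  0.        ]
jar [ 0.60294886 -0.2079104   0.        ]
cal [0.44518758 0.33360381 0.        ]
bottle [0.62056432 0.46009935 0.        ]
can [ 0.76906912 -0.06886114  0.        ]
jar2 [7.68131627e-01 2.63850193e-02 1.11022302e-16]
1.4
```

Emit:
send_rows:
  gripper: 1
  motion:
    - [[0,0,-20],0.12]
    - [[0,0,-20],0.12]
    - [[0,0,-20],0.12]
    - [[0,0,-20],0.12]
    - [[0,0,0],0.12]

```text
time_s: 1.82
position: [0.268, -0.563, 0.3033]
tcp_rot: [[-0.178, -0.984, -0.002], [-0.984, 0.178, 0.007], [-0.006, 0.003, -1.0]]
force: [-0.3, 0.2, -0.2]
opening: 0.705
```

Emit:
send_rows:
  gripper: 1
  motion:
    - [[-39,-7,0],0.03]
    - [[-39,-7,0],0]
    - [[-39,-7,0],0]
    - [[-39,-7,0],0]
    - [[-39,-7,0],0]

```text
time_s: 2.23
position: [0.3421, -0.3845, 0.3046]
tcp_rot: [[-0.227, -0.974, 0.001], [-0.974, 0.227, -0.006], [0.006, -0.002, -1.0]]
force: [1.0, -0.1, -0.6]
opening: 0.329
```

Emit:
send_rows:
  motion:
    - [[-39,-7,0],0]
    - [[-39,-7,0],0]
    - [[-39,-7,0],0]
    - [[-39,-7,0],0]
    - [[-39,-7,0],0]

```text
time_s: 2.65
position: [0.4224, -0.1936, 0.3046]
tcp_rot: [[-0.23, -0.973, 0.003], [-0.973, 0.23, -0.008], [0.007, -0.005, -1.0]]
force: [0.5, -0.6, -0.3]
opening: 0.019
```

Emit:
send_rows:
  motion:
    - [[-39,-7,0],0]
    - [[-39,-7,0],0]
    - [[-39,-7,0],0]
    - [[-39,-7,0],0]
    - [[-39,-7,0],0]

```text
time_s: 3.07
position: [0.5034, -0.002, 0.3051]
tcp_rot: [[-0.231, -0.973, 0.007], [-0.973, 0.231, -0.01], [0.008, -0.009, -1.0]]
force: [0.3, -0.7, 0.1]
opening: 0.003
```

Emit:
send_rows:
  motion:
    - [[-39,-3,0],-0.02]
    - [[-39,-3,0],0]
    - [[-39,-3,0],0]
    - [[-32,-3,0],0]
    - [[0,0,0],0]

```text
time_s: 3.48
position: [0.5508, 0.1556, 0.3049]
tcp_rot: [[-0.204, -0.979, 0.013], [-0.979, 0.204, -0.007], [0.004, -0.014, -1.0]]
force: [-0.1, -0.5, 0.3]
opening: 0.001
```

```bash
python3 - <<'E'
from rig import bot, capture, place_of
import cv2,pickle
d=capture('wrist'); cv2.imwrite('pics/w0.png',d['image'])
s=bot.read_state();print(s['position'],s['tcp_rot'],s['force'])
pickle.dump(d,open('w0.pkl','wb'))
R=cv2.Rodrigues(d['rvec'])[0]; print('cam',-R.T@d['tvec'].ravel(),R[2])
for n in('corner_fl','corner_fr','corner_bl','corner_br','lever_fl','lever_fr','lever_bl','lever_br'):
    print(n,[(x['xy'],x['p']) for x in place_of('wrist',n)[:3]])
E
```

```text
[0.54994434 0.15342665 0.30472536] [[-0.20406146 -0.97889114  0.01144825]
 [-0.97893736  0.20396709 -0.00889256]
 [ 0.00636978 -0.01302175 -0.99989492]] [ 0.57624929 -1.1678154   0.88516532]
cam [0.61908728 0.14149561 0.46858533] [-0.2450448   0.04668384 -0.96838715]
corner_fl [([200.5, 237.1], 0.8)]
corner_fr [([367.8, 235.6], 0.77)]
corner_bl [([191.6, 117.5], 0.88)]
corner_br [([374.1, 116.1], 0.78), ([529.5, 242.5], 0.73), ([216.5, 215.0], 0.22)]
lever_fl [([217.3, 216.8], 0.85), ([304.2, 219.9], 0.27)]
lever_fr [([352.9, 216.7], 0.63), ([550.7, 93.4], 0.46)]
lever_bl [([212.3, 150.8], 0.61)]
lever_br [([350.6, 146.5], 0.85)]
```

View pics/w0.png

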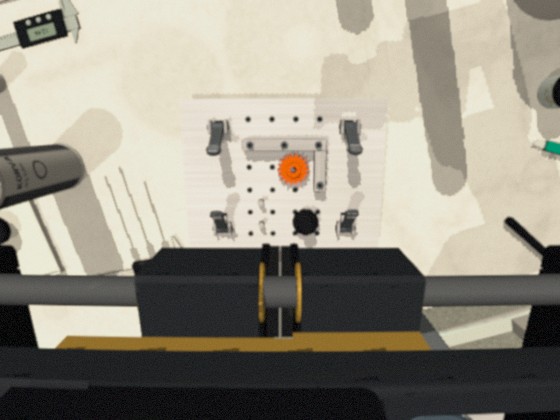

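```bash
python3 - <<'E'
from h import *; import pickle
d=pickle.load(open('w0.pkl','rb'))
o=[(d,n,xy,1) for n,xy in dict(corner_fl=(200.5,237.1),corner_fr=(367.8,235.6),corner_bl=(191.6,117.5),corner_br=(374.1,116.1),lever_fl=(217.3,216.8),lever_fr=(352.9,216.7),lever_bl=(212.3,150.8),lever_br=(350.6,146.5)).items()]
r=fit(o,(.55,.147,-.21));print(r.x,r.cost)
for d,n,xy,w in o: print(n,np.round(proj(d,W(r.x,n))[0]-xy,1))
im=cv2.resize(d['image'][80:260,160:410],None,fx=3.2,fy=3.2,interpolation=cv2.INTER_CUBIC)
for n in L:
    if n[:4]=='flat':continue
    u=proj(d,W(r.x,n))[0];cv2.circle(im,(int((u[0]-160+.5)*3.2),int((u[1]-80+.5)*3.2)),4,(0,0,255) if n[0]=='c' else (0,255,0) if n[0]=='l' else (255,0,0),1)
cv2.imwrite('pics/w0c.png',im)
for k in('corner_','lever_','pin_'):
  for q in('fl','fr','bl','br'): print(k+q,np.round(W(r.x,k+q),4))
E
```

```text
[ 0.55097456  0.14867044 -0.18999999] 12.59802542338654
corner_fl [1.1 0.9]
corner_fr [-1.2 -0.4]
corner_bl [ 0.9 -0.6]
corner_br [-1.7 -2. ]
lever_fl [-0.4  2.6]
lever_fr [-1.2  0.5]
lever_bl [ 0.2 -1.4]
lever_br [3.7 0.6]
corner_fl [0.4938 0.2747 0.03  ]
corner_fr [0.4511 0.0528 0.03  ]
corner_bl [0.6509 0.2445 0.03  ]
corner_br [0.6082 0.0226 0.03  ]
lever_fl [0.5252 0.2371 0.073 ]
lever_fr [0.4942 0.0761 0.073 ]
lever_bl [0.6077 0.2213 0.073 ]
lever_br [0.5767 0.0602 0.073 ]
pin_fl [0.5016 0.2417 0.036 ]
pin_fr [0.4707 0.0806 0.036 ]
pin_bl [0.6313 0.2167 0.036 ]
pin_br [0.6003 0.0557 0.036 ]
```

View pics/w0c.png

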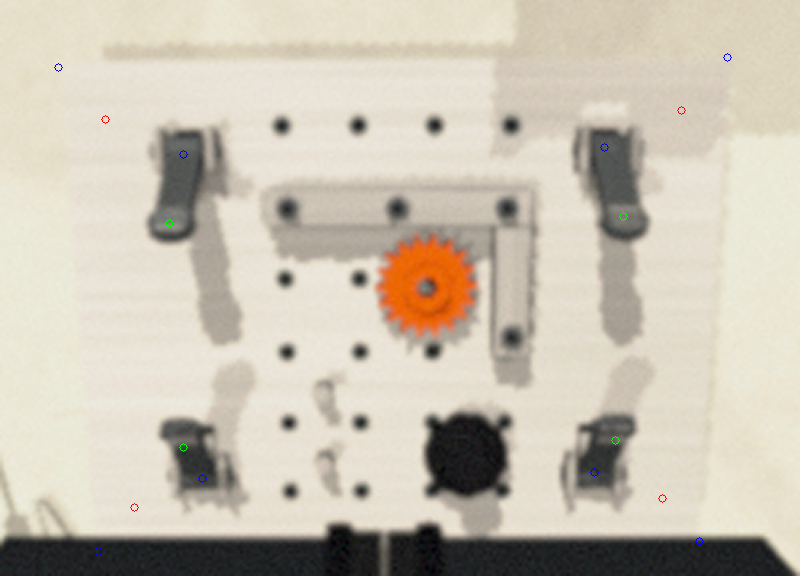

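```bash
cat >> h.py <<'E'
P=(0.552,0.147,-0.207)
def delta(tgt,s=None):
    from rig import bot
    s=s or bot.read_state()
    R=np.array(s['tcp_rot']); return R.T@(np.array(tgt)-s['position'])*1000
E
cat > go.py <<'E'
import sys; from h import *; from rig import bot
s=bot.read_state(); print('t',s['time_s'],'pos',np.round(s['position'],4),'F',np.round(s['force'],2),'yaw',np.arctan2(s['tcp_rot'][1][0],s['tcp_rot'][0][0])+np.pi/2)
for n in sys.argv[2:]:
    w=W(P,n); w[2]=float(sys.argv[1]); print(n,np.round(w,4),'tool mm',np.round(delta(w,s),1))
E
python3 go.py 0.05 corner_fl corner_fr corner_bl corner_br
```

```text
t 3.9333 pos [0.5495 0.1487 0.3051] F [-0.32 -1.29 -0.14] yaw -0.21274358850985386
corner_fl [0.4969 0.274  0.05  ] tool mm [-113.3   81.1  253.2]
corner_fr [0.4505 0.0529 0.05  ] tool mm [112.7  79.8 254.9]
corner_bl [0.6535 0.2411 0.05  ] tool mm [-114.2  -78.9  255.2]
corner_br [0.6071 0.02   0.05  ] tool mm [111.8 -80.2 256.9]
```

Emit:
send_rows:
  motion:
    - [[22,-16,28],0]
    - [[22,-16,28],0]
    - [[22,-16,28],0]
    - [[22,-16,28],0]
    - [[22,-16,28],0]

```text
time_s: 4.35
position: [0.6133, 0.0207, 0.1733]
tcp_rot: [[-0.208, -0.978, 0.034], [-0.978, 0.208, -0.008], [0.0, -0.034, -0.999]]
force: [0.3, 0.1, 0.9]
opening: 0.004
```

```bash
python3 go.py 0.05 corner_br
```

```text
t 4.35 pos [0.6133 0.0207 0.1733] F [0.35 0.12 0.92] yaw -0.20948750733439137
corner_br [0.6071 0.02   0.05  ] tool mm [  1.9  10.2 123. ]
```

Emit:
send_rows:
  motion:
    - [[2,4,28],0]
    - [[0,4,28],0]
    - [[0,2,28],0]
    - [[0,0,20],0]
    - [[0,0,0],0]

```text
time_s: 4.77
position: [0.6077, 0.0067, 0.0603]
tcp_rot: [[-0.224, -0.974, 0.031], [-0.975, 0.224, -0.01], [0.003, -0.033, -0.999]]
force: [-0.7, 0.3, -0.0]
opening: 0.006
```

```bash
python3 go.py 0.031 corner_br; python3 -c "
from rig import bot,capture;import cv2
print(bot.read_state()['tcp_rot']); cv2.imwrite('pics/w1.png',capture('wrist')['image']);cv2.imwrite('pics/d2.png',cv2.resize(capture('side')['image'][130:280,200:400],None,fx=4,fy=4,interpolation=cv2.INTER_CUBIC))"
```

```text
t 4.7667 pos [0.6077 0.0067 0.0603] F [-0.69  0.31 -0.03] yaw -0.22601459355580666
corner_br [0.6071 0.02   0.031 ] tool mm [-12.9   4.6  29.1]
[[-0.22409448 -0.97406197  0.03138385]
 [-0.97456382  0.22388978 -0.00993662]
 [ 0.00265236 -0.0328123  -0.99945801]]
```

View pics/w1.png

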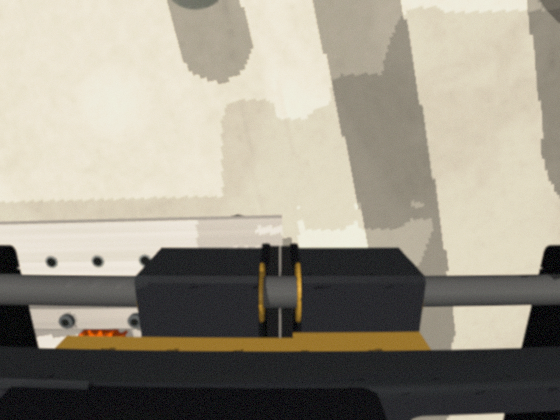

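View pics/d2.png

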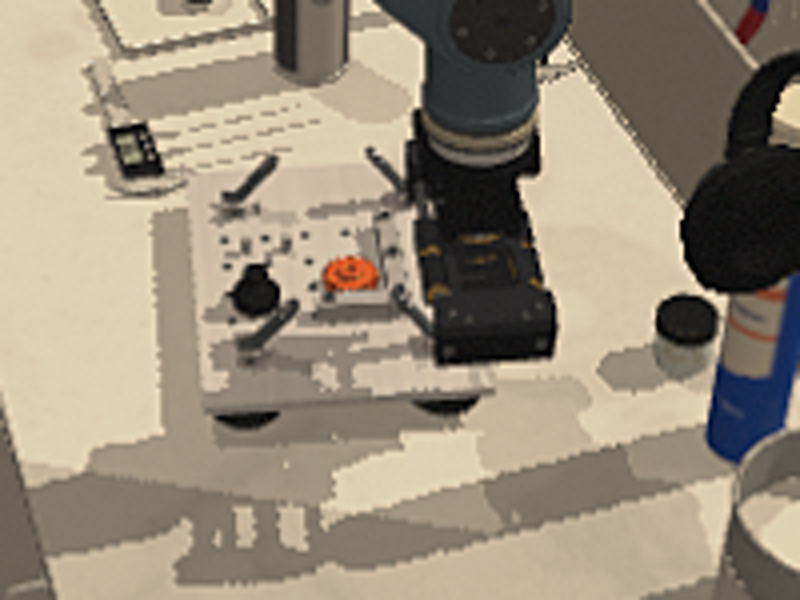

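Emit:
send_rows:
  motion:
    - [[-7,3,6],0]
    - [[-5,1,6],-0.01]
    - [[-1,0,3],0]
    - [[0,0,0],0]
    - [[0,0,0],0]

```text
time_s: 5.28
position: [0.6146, 0.0214, 0.0543]
tcp_rot: [[-0.212, -0.976, 0.05], [-0.977, 0.212, -0.013], [0.002, -0.052, -0.999]]
force: [0.8, -0.8, 0.5]
opening: 0.005
```

```bash
python3 go.py 0.030 corner_br
```

```text
t 5.2833 pos [0.6146 0.0214 0.0543] F [ 0.84 -0.78  0.45] yaw -0.2136762475402596
corner_br [0.6071 0.02   0.03  ] tool mm [ 3.   8.3 23.9]
```

Emit:
send_rows:
  motion:
    - [[0,0,0],0]
    - [[0,0,0],0]
    - [[0,0,0],0]
    - [[0,0,0],0]
    - [[0,0,0],0]

```text
time_s: 5.7
position: [0.6159, 0.0218, 0.0563]
tcp_rot: [[-0.211, -0.976, 0.054], [-0.977, 0.211, -0.013], [0.001, -0.056, -0.998]]
force: [-0.1, -0.9, -0.8]
opening: 0.004
```

```bash
python3 go.py 0.030 corner_br
```

```text
t 5.7 pos [0.6159 0.0218 0.0563] F [-0.05 -0.86 -0.81] yaw -0.21260190618500152
corner_br [0.6071 0.02   0.03  ] tool mm [ 3.6  9.7 25.9]
```

Emit:
send_rows:
  motion:
    - [[2,5,6],0]
    - [[1,4,6],0]
    - [[0,2,6],0]
    - [[0,0,4],0]
    - [[0,0,2],0]

```text
time_s: 6.12
position: [0.6048, 0.0204, 0.0304]
tcp_rot: [[-0.212, -0.976, 0.055], [-0.977, 0.211, -0.013], [0.001, -0.056, -0.998]]
force: [-4.4, 1.0, 29.2]
opening: 0.003
```

```bash
python3 go.py 0.030 corner_br
```

```text
t 6.1167 pos [0.6048 0.0204 0.0304] F [-4.45  1.03 29.22] yaw -0.21326839469955194
corner_br [0.6071 0.02   0.03  ] tool mm [-0.1 -2.3  0.6]
```

Emit:
send_rows:
  motion:
    - [[0,0,-15],0]
    - [[0,0,-25],0]
    - [[0,10,-25],0]
    - [[0,25,-10],0]
    - [[0,35,0],0]

```text
time_s: 6.53
position: [0.5395, 0.0339, 0.1019]
tcp_rot: [[-0.214, -0.975, 0.064], [-0.977, 0.214, -0.015], [0.001, -0.066, -0.998]]
force: [0.9, 0.3, -1.0]
opening: 0.005
```

```bash
python3 go.py 0.030 corner_fr; python3 -c "
from rig import bot;s=bot.read_state();print(s['tcp_rot'][:,2],s['qvel'])"
```

```text
t 6.5333 pos [0.5395 0.0339 0.1019] F [ 0.91  0.29 -1.02] yaw -0.21569889111184581
corner_fr [0.4505 0.0529 0.03  ] tool mm [ 0.5 95.6 65.8]
[ 0.0643384  -0.01480568 -0.9978183 ] [  3.18937451 -20.18758447  59.61348309  -0.67945536 -41.54236164
   4.17591184]
```

Emit:
send_rows:
  motion:
    - [[0,30,0],0]
    - [[0,28,5],0]
    - [[0,18,10],0]
    - [[0,5,10],0]
    - [[0,0,4],0]

```text
time_s: 6.95
position: [0.4516, 0.0532, 0.0682]
tcp_rot: [[-0.213, -0.975, 0.06], [-0.977, 0.213, -0.014], [0.001, -0.062, -0.998]]
force: [0.0, 0.8, 0.5]
opening: 0.007
```

```bash
python3 go.py 0.030 corner_fr
```

```text
t 6.95 pos [0.4516 0.0532 0.0682] F [0.01 0.81 0.55] yaw -0.21461886910255346
corner_fr [0.4505 0.0529 0.03  ] tool mm [ 0.5  3.3 38.1]
```

Emit:
send_rows:
  motion:
    - [[0,2,10],0]
    - [[0,1,10],0]
    - [[0,0,8],0]
    - [[0,0,3],0]
    - [[0,0,1],0]

```text
time_s: 7.37
position: [0.4539, 0.0529, 0.0337]
tcp_rot: [[-0.213, -0.975, 0.063], [-0.977, 0.213, -0.014], [0.001, -0.065, -0.998]]
force: [-0.1, -0.6, -0.5]
opening: 0.003
```

```bash
python3 go.py 0.030 corner_fr
```

```text
t 7.3667 pos [0.4539 0.0529 0.0337] F [-0.11 -0.62 -0.47] yaw -0.21468108178193623
corner_fr [0.4505 0.0529 0.03  ] tool mm [0.7 3.6 3.5]
```

Just above; now press slowly.

Emit:
send_rows:
  motion:
    - [[0,2,2],0]
    - [[0,1,2],0]
    - [[0,0,2],0]
    - [[0,0,2],0]
    - [[0,0,2],0]

```text
time_s: 7.78
position: [0.453, 0.0529, 0.0254]
tcp_rot: [[-0.213, -0.975, 0.067], [-0.977, 0.213, -0.015], [0.001, -0.069, -0.998]]
force: [-6.5, 0.1, 46.3]
opening: 0.003
```

```bash
python3 go.py 0.030 corner_fr
```

```text
t 7.7833 pos [0.453  0.0529 0.0254] F [-6.5   0.15 46.28] yaw -0.21472982257504314
corner_fr [0.4505 0.0529 0.03  ] tool mm [ 0.6  2.1 -4.7]
```

Emit:
send_rows:
  motion:
    - [[0,0,0.6],0]
    - [[0,0,0.6],0]
    - [[0,0,0.6],0]
    - [[0,0,0.6],0]
    - [[0,0,0.6],0]

```text
time_s: 8.2
position: [0.453, 0.053, 0.0258]
tcp_rot: [[-0.213, -0.975, 0.07], [-0.977, 0.212, -0.016], [0.0, -0.072, -0.997]]
force: [-2.1, -0.3, 14.5]
opening: 0.008
```

```bash
python3 go.py 0.030 corner_fr lever_fr; python3 -c "
from rig import bot,capture;import cv2
cv2.imwrite('pics/d3.png',cv2.resize(capture('side')['image'][130:280,200:400],None,fx=4,fy=4,interpolation=cv2.INTER_CUBIC))"
```

```text
t 8.2 pos [0.453  0.053  0.0258] F [-2.08 -0.29 14.55] yaw -0.21426702057524172
corner_fr [0.4505 0.0529 0.03  ] tool mm [ 0.6  2.1 -4.3]
lever_fr [0.494  0.0754 0.03  ] tool mm [-30.6 -35.6  -1.6]
```

View pics/d3.png

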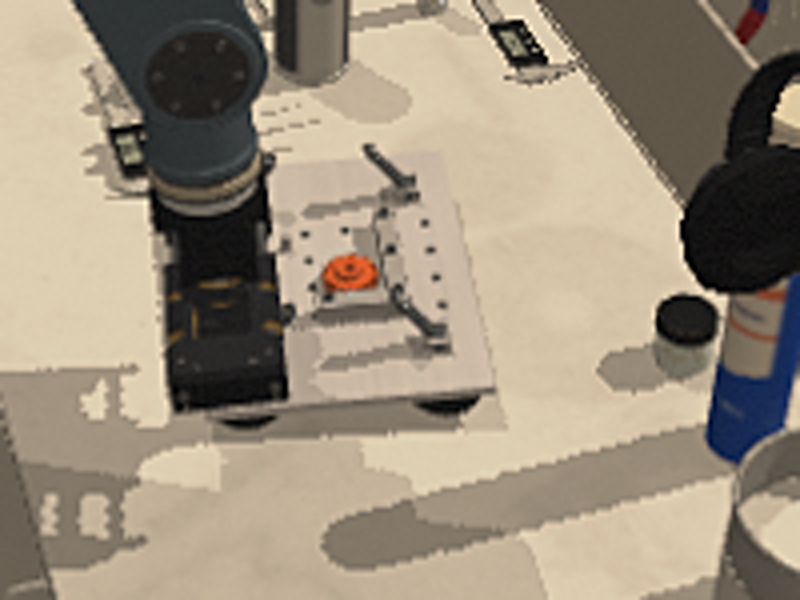

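Emit:
send_rows:
  motion:
    - [[0,0,-12],0]
    - [[0,0,-25],0]
    - [[0,0,-25],0]
    - [[-5,-5,-20],0]
    - [[-10,-12,-8],0]

```text
time_s: 8.67
position: [0.4625, 0.0653, 0.1162]
tcp_rot: [[-0.215, -0.975, 0.059], [-0.977, 0.215, -0.014], [0.001, -0.061, -0.998]]
force: [0.8, -0.2, -0.1]
opening: 0.004
```

```bash
python3 go.py 0.09 lever_fr
```

```text
t 8.6667 pos [0.4625 0.0653 0.1162] F [ 0.79 -0.23 -0.14] yaw -0.21674393521592283
lever_fr [0.494  0.0754 0.09  ] tool mm [-16.7 -27.   27.8]
```

Emit:
send_rows:
  motion:
    - [[-5,-8,0],0]
    - [[-5,-8,0],0]
    - [[-3,-5,2],0]
    - [[0,0,3],0]
    - [[0,0,3],0]

```text
time_s: 9.08
position: [0.4928, 0.0744, 0.1101]
tcp_rot: [[-0.213, -0.975, 0.069], [-0.977, 0.213, -0.015], [-0.0, -0.071, -0.998]]
force: [-0.5, -0.9, -0.8]
opening: 0.005
```

```bash
python3 go.py 0.09 lever_fr;  python3 -c "
from rig import bot,capture;import cv2
cv2.imwrite('pics/d4.png',cv2.resize(capture('side')['image'][150:270,210:370],None,fx=5,fy=5,interpolation=cv2.INTER_CUBIC))
cv2.imwrite('pics/s4.png',cv2.resize(capture('scene')['image'][150:270,200:360],None,fx=5,fy=5,interpolation=cv2.INTER_CUBIC))"
```

```text
t 9.0833 pos [0.4928 0.0744 0.1101] F [-0.51 -0.94 -0.83] yaw -0.21504273785786743
lever_fr [0.494  0.0754 0.09  ] tool mm [-1.2  0.4 20.1]
```

View pics/d4.png

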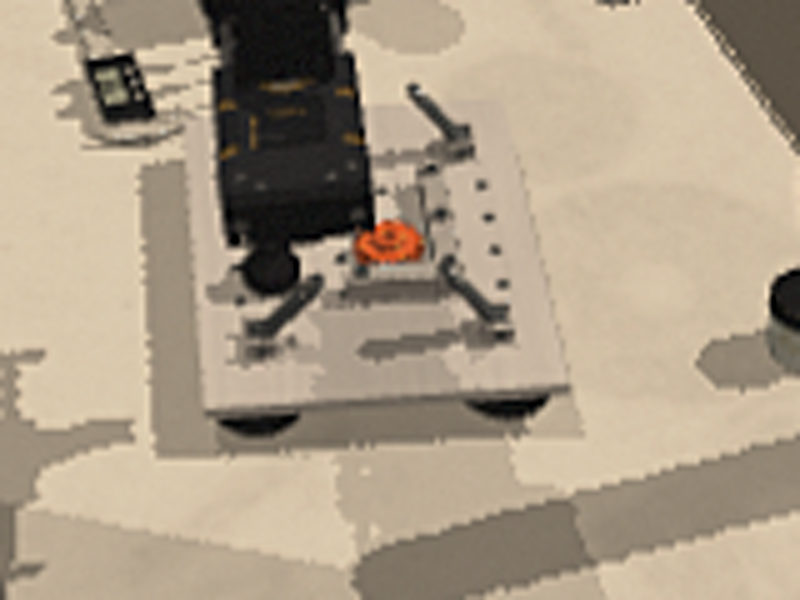

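View pics/s4.png

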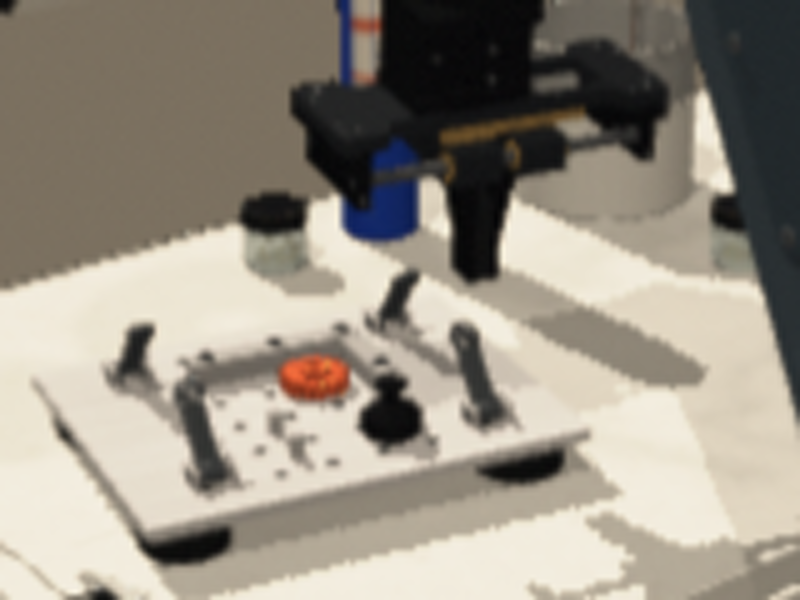

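Emit:
send_rows:
  motion:
    - [[-1,1,8],0]
    - [[0,1,8],0]
    - [[0,1,8],0]
    - [[0,1,6],0]
    - [[0,0,6],0]

```text
time_s: 9.6
position: [0.4875, 0.0753, 0.0689]
tcp_rot: [[-0.215, -0.975, 0.062], [-0.977, 0.214, -0.014], [0.001, -0.064, -0.998]]
force: [-0.1, 0.7, 0.5]
opening: 0.005
```

```bash
python3 go.py 0.038 lever_fr
```

```text
t 9.6 pos [0.4875 0.0753 0.0689] F [-0.05  0.68  0.53] yaw -0.21643986980430574
lever_fr [0.494  0.0754 0.038 ] tool mm [-1.5 -4.4 31.3]
```

Emit:
send_rows:
  motion:
    - [[-1,-2,6],0]
    - [[0,-2,6],0]
    - [[0,0,6],0]
    - [[0,0,5],0]
    - [[0,0,4],0]

```text
time_s: 10.02
position: [0.4941, 0.0748, 0.0386]
tcp_rot: [[-0.215, -0.975, 0.062], [-0.977, 0.214, -0.015], [0.001, -0.064, -0.998]]
force: [-2.9, -0.0, 27.2]
opening: 0.001
```

```bash
python3 go.py 0.038 lever_fr
```

```text
t 10.0167 pos [0.4941 0.0748 0.0386] F [-2.86 -0.03 27.15] yaw -0.216538632581166
lever_fr [0.494  0.0754 0.038 ] tool mm [-0.6  0.2  0.6]
```

Emit:
send_rows:
  motion:
    - [[0,0,2],0]
    - [[0,0,2],0]
    - [[0,0,2],0]
    - [[0,0,1.5],0]
    - [[0,0,1],0]

```text
time_s: 10.43
position: [0.494, 0.0748, 0.0392]
tcp_rot: [[-0.214, -0.975, 0.066], [-0.977, 0.213, -0.015], [0.001, -0.068, -0.998]]
force: [-1.1, -0.1, 6.3]
opening: 0.004
```

```bash
python3 go.py 0.038 lever_fr
```

```text
t 10.4333 pos [0.494  0.0748 0.0392] F [-1.13 -0.07  6.26] yaw -0.21529673213137324
lever_fr [0.494  0.0754 0.038 ] tool mm [-0.6  0.2  1.2]
```

Emit:
send_rows:
  motion:
    - [[0,0,3],0]
    - [[0,0,4],0]
    - [[0,0,4],0]
    - [[0,0,4],0]
    - [[0,0,4],0]

```text
time_s: 10.85
position: [0.4941, 0.0748, 0.0381]
tcp_rot: [[-0.211, -0.975, 0.075], [-0.977, 0.21, -0.017], [0.001, -0.077, -0.997]]
force: [-8.1, 1.1, 38.7]
opening: 0.007
```

Emit:
send_rows:
  motion:
    - [[0,0,-8],0]
    - [[0,0,-15],0]
    - [[0,0,-25],0]
    - [[0,0,-25],0]
    - [[0,0,-15],0]

```text
time_s: 11.27
position: [0.4853, 0.0764, 0.129]
tcp_rot: [[-0.211, -0.975, 0.073], [-0.977, 0.211, -0.017], [0.002, -0.075, -0.997]]
force: [0.2, 0.3, 0.2]
opening: 0.006
```

Emit:
send_rows:
  motion:
    - [[10,20,-15],0]
    - [[15,25,-20],0]
    - [[15,20,-20],0]
    - [[5,10,-20],0]
    - [[0,0,0],0]

```text
time_s: 11.68
position: [0.3964, 0.049, 0.2024]
tcp_rot: [[-0.209, -0.974, 0.083], [-0.978, 0.209, -0.018], [0.0, -0.084, -0.996]]
force: [0.3, -0.8, -0.2]
opening: 0.004
```

```bash
python3 go.py 0.09 corner_fr;  python3 -c "
from rig import bot,capture,place_of;import cv2,pickle
D=capture('side');S=capture('scene');w=capture('wrist');pickle.dump((D,S,w),open('p5.pkl','wb'))
for c in('side','scene','wrist'): print(c,[place_of(c,'lever_fr')[:2]])
cv2.imwrite('pics/d5.png',cv2.resize(D['image'][150:270,210:370],None,fx=5,fy=5,interpolation=cv2.INTER_CUBIC))
cv2.imwrite('pics/s5.png',cv2.resize(S['image'][150:270,200:360],None,fx=5,fy=5,interpolation=cv2.INTER_CUBIC))
cv2.imwrite('pics/w5.png',w['image'])"
```

```text
t 11.6833 pos [0.3964 0.049  0.2024] F [ 0.25 -0.75 -0.17] yaw -0.2108956267646651
corner_fr [0.4505 0.0529 0.09  ] tool mm [-15.1 -42.4 116.4]
side [[{'xy': [274.0, 219.3], 'p': 0.42}]]
scene [[{'xy': [259.1, 233.5], 'p': 0.61}, {'xy': [291.7, 222.3], 'p': 0.42}]]
wrist [[{'xy': [232.7, 94.2], 'p': 0.75}, {'xy': [146.5, 73.1], 'p': 0.25}]]
```

View pics/d5.png

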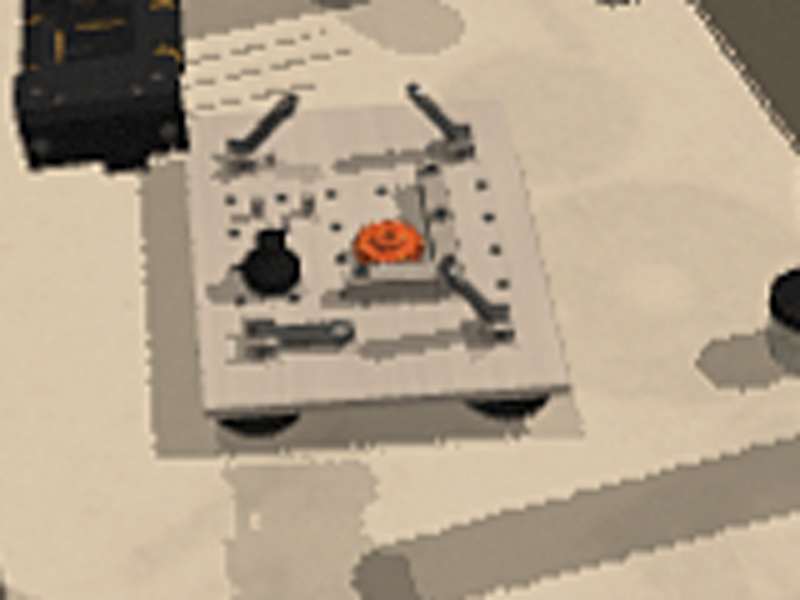

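View pics/s5.png

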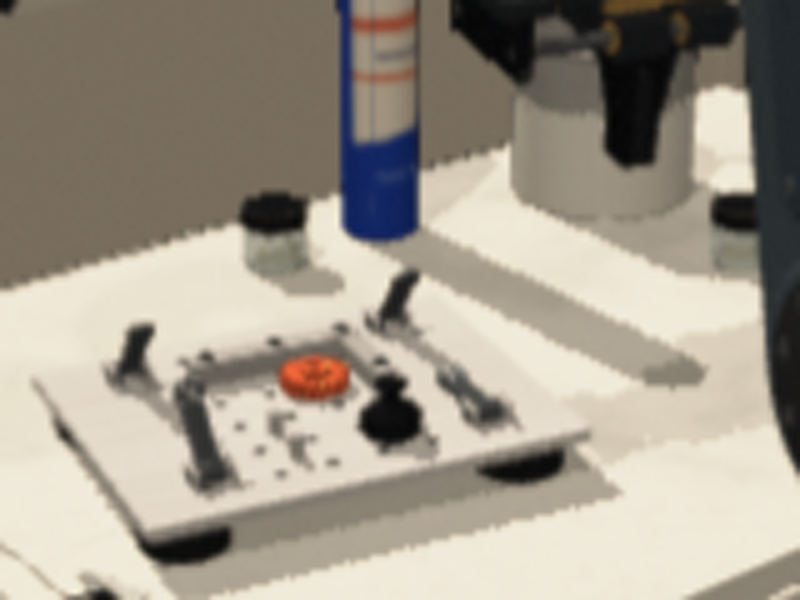

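View pics/w5.png

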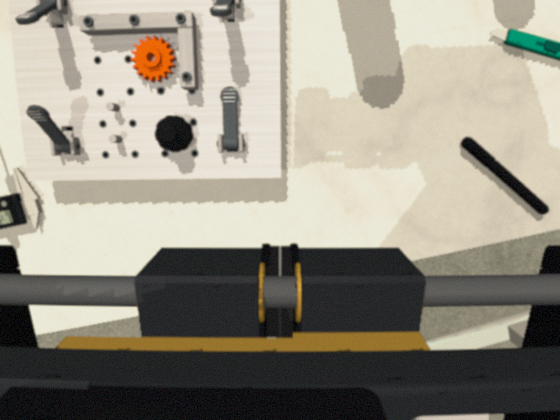

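```bash
python3 go.py 0.09 flat_fr; python3 - <<'E'
from h import *; import pickle
D,S,w=pickle.load(open('p5.pkl','rb'))
for n in('flat_fr','pin_fr','lever_fl'): print(n,proj(D,W(P,n)),proj(S,W(P,n)),proj(w,W(P,n)))
x=np.array(w['image'])[60:180,180:280];cv2.imwrite('pics/w5c.png',cv2.resize(x,None,fx=5,fy=5,interpolation=cv2.INTER_CUBIC))
E
```

```text
t 11.9833 pos [0.3985 0.0493 0.1994] F [ 0.09 -0.35 -0.39] yaw -0.20996497713690454
flat_fr [0.5136 0.0713 0.09  ] tool mm [-45.5 -98.9 117.8]
flat_fr [[277.80891588 215.21196817]] [[290.21894268 223.65789518]] [[229.98347579  95.30596273]]
pin_fr [[261.99481154 216.85113122]] [[297.09929106 230.86093238]] [[231.59648836 142.89857707]]
lever_fl [[266.17590164 169.88100045]] [[238.06082069 226.92965514]] [[ 37.33877829 116.55865021]]
```

View pics/w5c.png

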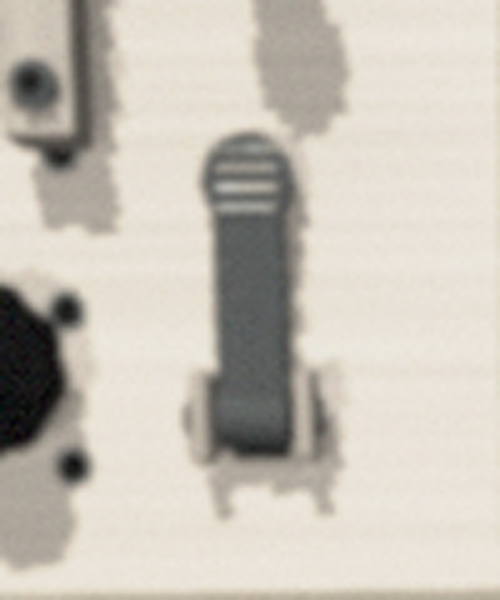

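Emit:
send_rows:
  motion:
    - [[-10,-23,20],0]
    - [[-12,-26,22],0]
    - [[-12,-26,22],0]
    - [[-8,-14,20],0]
    - [[-2,-4,10],0]

```text
time_s: 12.4
position: [0.5121, 0.0734, 0.1064]
tcp_rot: [[-0.208, -0.975, 0.08], [-0.978, 0.207, -0.017], [0.0, -0.081, -0.997]]
force: [-0.1, 0.5, -0.2]
opening: 0.005
```

```bash
python3 go.py 0.039 flat_fr
```

```text
t 12.4 pos [0.5121 0.0734 0.1064] F [-0.11  0.53 -0.17] yaw -0.20931819186370393
flat_fr [0.5136 0.0713 0.039 ] tool mm [ 1.7  3.6 67.4]
```

Emit:
send_rows:
  motion:
    - [[0,0,12],0]
    - [[0,0,14],0]
    - [[0,0,14],0]
    - [[0,0,10],0]
    - [[0,0,4],0]

```text
time_s: 12.82
position: [0.5206, 0.0743, 0.0403]
tcp_rot: [[-0.205, -0.976, 0.073], [-0.979, 0.204, -0.016], [0.001, -0.074, -0.997]]
force: [0.1, 0.3, 0.1]
opening: 0.004
```

```bash
python3 go.py 0.039 flat_fr
```

```text
t 12.8167 pos [0.5206 0.0743 0.0403] F [0.11 0.3  0.14] yaw -0.2061805500084084
flat_fr [0.5136 0.0713 0.039 ] tool mm [4.4 6.3 0.9]
```

Emit:
send_rows:
  motion:
    - [[2,5,-2],0]
    - [[1,2,0],0]
    - [[0,0,3],0]
    - [[0,0,3],0]
    - [[0,0,3],0]

```text
time_s: 13.23
position: [0.5124, 0.0731, 0.0382]
tcp_rot: [[-0.204, -0.976, 0.073], [-0.979, 0.203, -0.016], [0.001, -0.075, -0.997]]
force: [-5.5, -0.0, 24.6]
opening: 0.006
```

Emit:
send_rows:
  motion:
    - [[0,0,3],0]
    - [[0,0,3],0]
    - [[0,0,3],0]
    - [[0,0,3],0]
    - [[0,0,3],0]

```text
time_s: 13.65
position: [0.5124, 0.0731, 0.0386]
tcp_rot: [[-0.203, -0.976, 0.084], [-0.979, 0.202, -0.018], [0.0, -0.086, -0.996]]
force: [-5.0, -0.4, 19.0]
opening: 0.003
```

```bash
python3 go.py 0.039 flat_fr
```

```text
t 13.65 pos [0.5124 0.0731 0.0386] F [-5.04 -0.4  19.02] yaw -0.20408526427214735
flat_fr [0.5136 0.0713 0.039 ] tool mm [ 1.5 -1.6 -0.3]
```

Emit:
send_rows:
  motion:
    - [[0,0,-10],0]
    - [[0,0,-20],0]
    - [[5,10,-15],0]
    - [[8,20,0],0]
    - [[6,18,0],0]

```text
time_s: 14.07
position: [0.4636, 0.0643, 0.0878]
tcp_rot: [[-0.202, -0.974, 0.104], [-0.979, 0.201, -0.019], [-0.002, -0.106, -0.994]]
force: [-0.8, 0.4, -0.2]
opening: 0.006
```

```bash
python3 go.py 0.03 corner_fr
```

```text
t 14.0667 pos [0.4636 0.0643 0.0878] F [-0.84  0.39 -0.18] yaw -0.20335008594303972
corner_fr [0.4505 0.0529 0.03  ] tool mm [14.  16.6 56.3]
```

Emit:
send_rows:
  motion:
    - [[6,5,6],0]
    - [[6,4,8],0]
    - [[2,2,10],0]
    - [[0,1,10],0]
    - [[0,1,8],0]

```text
time_s: 14.48
position: [0.4485, 0.0517, 0.0505]
tcp_rot: [[-0.202, -0.973, 0.113], [-0.979, 0.201, -0.021], [-0.003, -0.115, -0.993]]
force: [0.5, -0.1, 0.4]
opening: 0.005
```

```bash
python3 go.py 0.03 corner_fr
```

```text
t 14.4833 pos [0.4485 0.0517 0.0505] F [ 0.46 -0.07  0.38] yaw -0.20346888554480946
corner_fr [0.4505 0.0529 0.03  ] tool mm [-1.4  0.7 20.6]
```

Emit:
send_rows:
  motion:
    - [[0,0,5],0]
    - [[0,0,5],0]
    - [[0,0,4],0]
    - [[0,0,3],0]
    - [[0,0,2],0]

```text
time_s: 14.9
position: [0.4517, 0.0513, 0.031]
tcp_rot: [[-0.202, -0.973, 0.116], [-0.979, 0.201, -0.021], [-0.003, -0.118, -0.993]]
force: [-0.7, -1.4, 5.8]
opening: 0.007
```

Emit:
send_rows:
  motion:
    - [[0,0,2],0]
    - [[0,0,2],0]
    - [[0,0,2],0]
    - [[0,0,2],0]
    - [[0,0,2],0]

```text
time_s: 15.32
position: [0.4516, 0.0512, 0.0297]
tcp_rot: [[-0.199, -0.972, 0.124], [-0.98, 0.198, -0.023], [-0.003, -0.126, -0.992]]
force: [-3.8, -0.8, 25.0]
opening: 0.005
```

Emit:
send_rows:
  motion:
    - [[0,0,-10],0]
    - [[0,0,-20],0]
    - [[0,0,-30],0]
    - [[0,5,-35],0]
    - [[0,5,-35],0]

```text
time_s: 15.73
position: [0.4244, 0.0561, 0.1582]
tcp_rot: [[-0.2, -0.973, 0.116], [-0.98, 0.199, -0.022], [-0.002, -0.118, -0.993]]
force: [1.0, 0.0, -0.1]
opening: 0.002
```

Emit:
send_rows:
  motion:
    - [[20,0,-20],0]
    - [[30,0,-20],0]
    - [[30,0,-10],0]
    - [[15,0,0],0]
    - [[0,0,0],0]

```text
time_s: 16.15
position: [0.4014, -0.038, 0.2183]
tcp_rot: [[-0.192, -0.972, 0.135], [-0.981, 0.19, -0.027], [0.001, -0.138, -0.99]]
force: [0.3, -0.8, -0.0]
opening: 0.006
```

```bash
python3 go.py 0.09 corner_fr;  python3 -c "
from rig import bot,capture,place_of;import cv2
D=capture('side');S=capture('scene')
cv2.imwrite('pics/d6.png',cv2.resize(D['image'][150:270,210:370],None,fx=5,fy=5,interpolation=cv2.INTER_CUBIC))
cv2.imwrite('pics/s6.png',cv2.resize(S['image'][150:270,200:360],None,fx=5,fy=5,interpolation=cv2.INTER_CUBIC))
a=cv2.imread('pics/d5.png');print(cv2.absdiff(a,cv2.imread('pics/d6.png'))[200:,200:600].mean())"
```

```text
t 16.15 pos [ 0.4014 -0.038   0.2183] F [ 0.26 -0.76 -0.01] yaw -0.19307522295942037
corner_fr [0.4505 0.0529 0.09  ] tool mm [-98.7 -12.8 131.2]
10.590964583333333
```

View pics/d6.png

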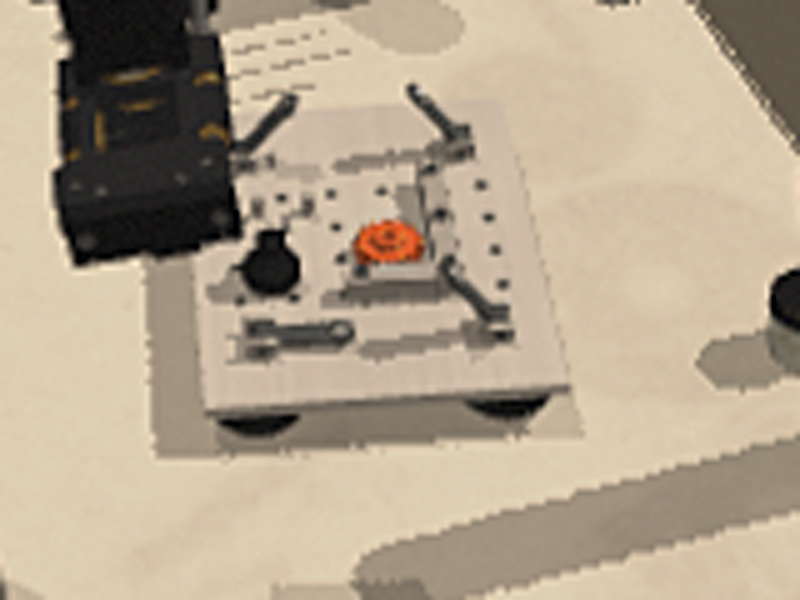

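View pics/s6.png

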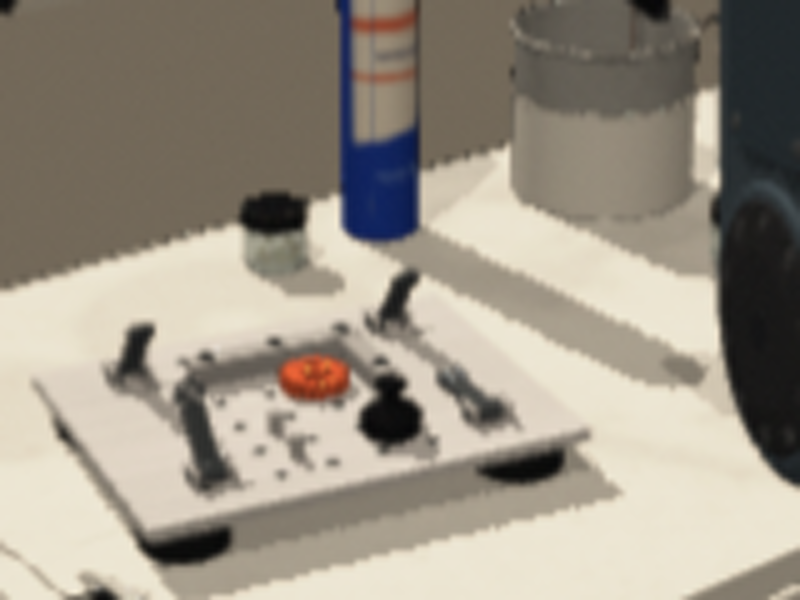

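The pictures show the front-right lever flat (side crop about (300,330)) and the other three levers up. The plate, gear and knob are where they were, and the hand is clear.

```bash
python3 -c "
from rig import bot
print(bot.hand_in())"
```

```text
the job is handed in; nothing more can be done
None
```

The front right corner was the one that gave. I pressed its shim lever flat, took the hand away and handed the job in at about 16 s. No verdict was reported.

- **Finding the corner:** back right was firm, holding at z = 30 mm under 29 N. Front right tipped down to a stop at about 25.4 mm and stayed down about 0.4 s, with all the levers still up. I did not press the two left corners.
- **Lever:** I pressed it down at 24 mm inward of the pin. A second press on the thumb pad stopped at 38.4 mm, against the 38.5 mm expected when flat.
- **Last checks:** front right now holds firm at about 30 mm under 25 N. The last pictures show the other three levers up, the plate, gear and knob unmoved, and the gripper clear at about 0.22 m.
- **What disagreed:**
  - The tool slowly tilted while it moved, to about 8° by the end. This adds about 1 mm of uncertainty to the contact heights.
  - The force on the front right corner briefly reached 46 N, through the fingertips only. The 40 N limit is for the arm and the gripper's body.

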